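Fit the tube tray on the bench mixer

ROBOT

A 7-joint arm with a two-finger parallel gripper is mounted at the origin on a cart in front of the work surface, level with it; the furniture and walls round the work are solid. World frame = base frame: x ahead of the robot, y to its left, z up, the work surface at z = 0. Lengths are in m, angles in degrees, forces in N, time in s.
With the tool pointing down it reaches from about 0.425 to 0.875 m from the base axis. Payload 9.9 kg.
Tool frame: the origin (TCP) lies at the very end of the fingers, on their centre line; the grasp point (between the pads) lies 19 mm behind it; z points along the fingers, x is the direction in which the jaws open and shut, and the axes are right-handed (so a half turn about z gives the same grasp; the last joint's range is limited). The gripper opens to 85 mm and grips with 20 to 120 N. Pads are 22 mm wide; open, the fingers measure 114 mm over their backs; the gripper's body (76 mm by 85 mm) begins 54 mm behind the grasp point. The pads swing forward as they close: fully open they stand 13 mm farther back than shut.
Start: joints at [-78.541, 32.985, 1.427, 82.34, -0.859, 64.687, -3.237], TCP at [0.189, 0.648, 0.231] pointing down, gripper open.
Joint ranges: [-157.87, 157.87], [-19.46, 123.44], [-87.15, 90], [11.01, 140.99], [-62.26, 242.26], [9.8, 113.94], [-161.44, 161.44]. Speed limits (degrees/s): [127.2, 127.2, 172.46, 172.46, 180, 180, 180].

INTERFACE

Orientations are given as [roll, pitch, yaw] about the fixed x, y, z axes, in that order (R = Rz(yaw) Ry(pitch) Rx(roll)).
In Python, from workcell import readout, optics, close_job gives the robot as it stands.
- The arm moves only by the tool send_rows, never from a script. Its argument "motion" is a list of rows, each a list of 4 numbers: the shift along the tool's x, y, z in mm, then the turn about the tool's z in degrees. In form: [[tx, ty, tz, roll], ...]. A call has 1 to 5 rows; each row is the pose to reach, as a shift and turn from the pose commanded when the call began, along the tool's axes at that moment; what a row does not reach only later rows make up. A row lasts 1/12 s, in which the tool goes at most 41.7 mm and 7.16 degrees, less where a joint would pass 70% of its speed; a pose out of reach is approached as far as the arm can. A call with a gripper value outside its range is refused whole. "claw" is the gripper command: -1 is shut, 1 is fully open, values between are in proportion, set as the call begins (left out, the last holds). The fingers move at their own pace and stop on an object; "squeeze" is the grip in N (left out, the last holds). Time passes only in rows, so rows that repeat a pose let the fingers close. It gives the time, the measured TCP pose, the force and the opening at its end, in the units of the state.
- readout.state(): the state, without advancing time (a new reading comes with each control period).
- optics.snapshot(name): name is "scene" or "top" or "wrist"; returns the picture (420x560x3 uint8, red, green, blue); there is no depth.
- optics.camera_params(name): a dict with "camera_matrix" (3x3 intrinsics, pixels), "origin" and "rotation" of the camera in the world. Camera axes: x right, y down, z forward; pixel columns grow to the right and rows downward; lengths in m; the calibration is good to about 2 mm. A picture is of the moment at which its call begins: read the wrist's pose just before it. camera_params takes no time and is no camera call; for the wrist camera it gives the pose at the moment of the call.
- close_job(): hands the job in, once; it reports no verdict.
The state is a dict: "t": time; "qpos": joint angles; "qvel": joint speeds; "effort": joint torques, N m; "ee_pos": TCP position; "ee_rot": TCP orientation; "force": force on the tool from outside, world axes, zero at the start; "wrist_torque": the same for the moment, N m; "grip_width": opening from 0.0 (shut) to 1.0 (fully open).
Only numpy, scipy, OpenCV 4.12 (cv2) and the standard library are available. Lean on these libraries where they do the work, as an engineer would, in place of code of your own. Each camera call takes 0.05 s, during which the arm holds its last target. There are 200 camera calls.

TASK

Fit the blue tube tray, the one with a slot for the drive pin, on the white bench mixer: lower it by its handle over the centre shaft, with the slot over the drive pin, until it lies flat and fully home on the metal drive disc, and only then let go. Leave the grey tray, which has no slot, where it stands.

Things in the scene. Friction and masses are not known exactly. Their poses are not given: they have to be found in the camera images.
- blue_tray: Loose blue square tray, plate 128 x 128 x 8 mm, 0.25 kg, level on the bench. Origin: centre of its underside, z up. A 31 mm hole through the centre. Handle over the centre: black bar 12 mm thick along x, 86 mm long along y, 62 to 76 mm above the underside, on posts at y = +-38 mm, open below. Lift it by the bar's middle, fingers closing along x. Tubes 27 mm high stand in rows at x = +-51 mm.
- tray_slot (a point): Centre of the blue tray's pin slot at the plate's underside, 42 mm from the tray's origin on its -x side; axes as the tray's. The slot goes through the plate, 27 mm along x and 25 mm along y.
- grey_tray: Loose grey tray, like the blue one in size and handle but with only the centre hole and no slot, so it cannot go down over the pin. Origin and axes as for the blue tray. Not to be disturbed.
- mixer_seat (a point): Point on the shaft axis at the top of the fixed white mixer's (150 x 150 mm) aluminium drive disc, 120 mm across, 53 mm above the bench. Axes are the mixer's, z up. The steel shaft rises 48 mm above it, 24 mm across at the foot, tapering to 6 mm at the tip. With the tray home, its underside rests on the disc, its origin is here and its axes agree with these, x with x.
- mixer_pin (a point): Foot of the brass drive pin on the drive disc, 42 mm from the shaft axis on the mixer's -x side (front, the side with the control panel). The pin is 8 mm across, rises 25 mm, and tapers to 3 mm at the tip. Axes are the mixer's.

How it is judged:
By the outcome, as a careful person would: the job done as asked, in the order asked, and still so for the second after the job is handed in, with the robot touching nothing.
It also fails if it takes over 42 s, if anything falls off the work surface, if the arm or the gripper's body presses on something with over 40 N, if the wrist force passes 120 N, or if a joint passes its speed limit or range.

## Working session

There is one attempt and no reset: what is moved stays moved. The work goes in short steps, Python scripts to look and compute and a tool call to move; the robot and the scene stay as the last step left them, time stands still between calls to the robot, and variables do not carry over. Pictures are saved under pics/ and viewed, about 8 in all and at most 12, crops included, and the job is handed in when it is done.

Besides the shell and the picture viewer there is one more tool, called after "Emit:" as name([rows], argument=value, ...), one row to a line, values as JSON. send_rows: Moves the arm, as the interface text tells. Its arguments: {"type":"object","properties":{"motion":{"type":"array","items":{"type":"array","items":{"type":"number"}}},"claw":{"type":"number"},"squeeze":{"type":"number"}},"required":["motion"]}

```bash
mkdir -p pics
cat > h.py <<'E'
import numpy as np, cv2
from workcell import readout, optics, close_job
def snap(n,f):
    p=optics.camera_params(n); im=optics.snapshot(n); cv2.imwrite('pics/'+f,im[:,:,::-1]); return im,p
def ray(p,u,v,z):
    K=np.array(p['camera_matrix']);R=np.array(p['rotation']);o=np.array(p['origin'])
    d=R@np.linalg.inv(K)@[u,v,1]; return o+d*(z-o[2])/d[2]
def proj(p,X):
    K=np.array(p['camera_matrix']);R=np.array(p['rotation']);o=np.array(p['origin'])
    q=K@(R.T@(np.array(X)-o)); return q[:2]/q[2]
E
python3 - <<'E'
from h import *
print(readout.state())
a=[]
for n in ('top','scene'):
    im,p=snap(n,n+'0.png'); a.append(im); print(n,p)
cv2.imwrite('pics/top0.png',a[0][:,:,::-1])
E
```

```text
{'t': 0.0, 'qpos': array([-78.54245656,  33.03098165,   1.42382295,  82.38744487,
        -0.85990555,  64.68723434,  -3.23726286]), 'qvel': array([ 0.04184324, -0.06322885, -0.02270883,  0.02247642, -0.02940782,
       -0.02669367,  0.09571168]), 'effort': array([-1.30883047e-03, -7.65770459e+01,  2.25055486e+00, -2.85962176e+01,
        1.55452907e-02,  1.26715953e-02, -2.31541655e-06]), 'ee_pos': array([0.18885124, 0.64755671, 0.23045627]), 'ee_rot': array([1.79995298e+02, 9.49650454e-02, 7.37424459e+01]), 'force': array([-0.80514053,  0.35266141, -0.22527605]), 'wrist_torque': array([ 0.0140047 , -0.00685592, -0.01203784]), 'grip_width': 1.0007524866541346}
top {'camera_matrix': array([[435.55984725,   0.        , 283.09173021],
       [  0.        , 435.55984725, 210.62418997],
       [  0.        ,   0.        ,   1.        ]]), 'origin': array([0.31351885, 0.0035019 , 0.94013115]), 'rotation': array([-169.93568183,   -1.29080619,  -91.28076283])}
scene {'camera_matrix': array([[454.68053347,   0.        , 280.40118761],
       [  0.        , 454.68053347, 205.13175796],
       [  0.        ,   0.        ,   1.        ]]), 'origin': array([-0.01616899, -0.55604351,  0.93750092]), 'rotation': array([-139.91856318,    0.19925096,  -41.85395582])}
```

View pics/top0.png

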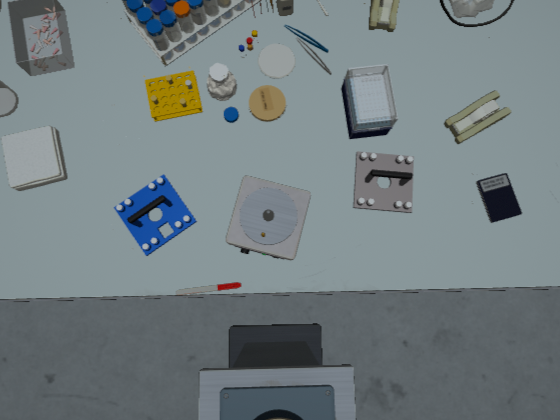

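View pics/scene0.png

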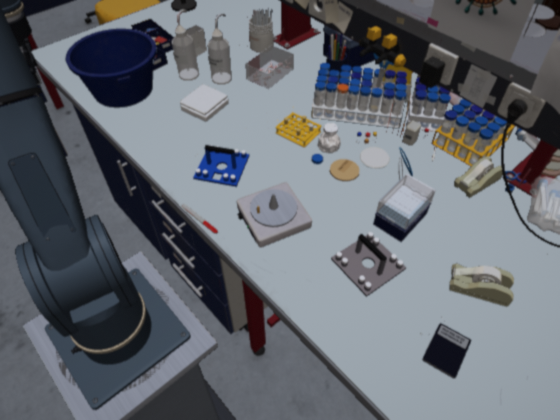

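The top view shows the blue tray near (155,215) with its slot at (166,230). The mixer is near (268,215), with shaft tip at (268,215) and pin at (263,235). The grey tray is at (384,182).

```bash
sed -i "s/R=np.array(p\['rotation'\])/R=Rot.from_euler('xyz',p['rotation'],degrees=True).as_matrix()/; 1a from scipy.spatial.transform import Rotation as Rot" h.py
python3 - <<'E'
from h import *
im,p=snap('top','top1.png')
hsv=cv2.cvtColor(im,cv2.COLOR_RGB2HSV)
m=cv2.inRange(hsv,(105,150,60),(130,255,255)); m[:165]=0;m[270:]=0;m[:,:100]=0;m[:,215:]=0
c=cv2.findContours(m,cv2.RETR_EXTERNAL,cv2.CHAIN_APPROX_NONE)[0]; c=max(c,key=cv2.contourArea)
r=cv2.minAreaRect(cv2.convexHull(c)); b=cv2.boxPoints(r)
B=np.array([ray(p,*q,.008) for q in b]); print(b,B,B.mean(0),np.linalg.norm(np.diff(B[:,:2],axis=0),axis=1))
s=ray(p,166,230,.004); d=B.mean(0)-s; print('slot',s,'yaw',np.degrees(np.arctan2(d[1],d[0])),np.hypot(*d[:2]))
e=B[1]-B[0]; print('edge yaw',np.degrees(np.arctan2(e[1],e[0])))
for u,v,z in [(268,215,.101),(263,235,.078)]: print(ray(p,u,v,z))
x0,y0,w=215,165,110
a=cv2.resize(im[160:270,100:320],None,fx=3.6,fy=3.6,interpolation=cv2.INTER_CUBIC)
cv2.imwrite('pics/c1.png',a[:,:,::-1])
E
```

```text
[[113.76924 207.15384]
 [164.07692 173.61539]
 [196.23076 221.84616]
 [145.92308 255.38461]] [[0.4928011  0.3440547  0.008     ]
 [0.56570619 0.23803792 0.008     ]
 [0.45737642 0.16650367 0.008     ]
 [0.38747148 0.27180098 0.008     ]] [0.4758388  0.25509932 0.008     ] [0.12866511 0.12981713 0.12638918]
slot [0.44146505 0.23178642 0.004     ] yaw 34.14582699259834 0.04153367292738014
edge yaw -55.484668026650745
[0.45389711 0.0109268  0.101     ]
[0.41760626 0.02172547 0.078     ]
```

View pics/c1.png

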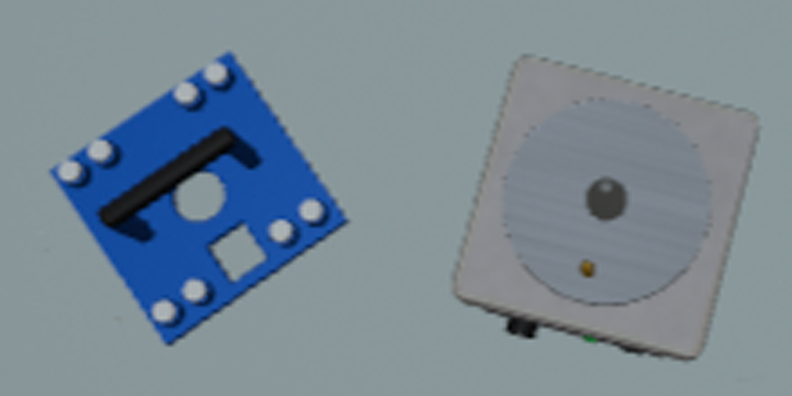

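```bash
cat >> h.py <<'E'
def go(x,y,z,yaw,s=None):
    "tool-axis shift (mm) and turn (deg) from present pose to the target, tool down"
    s=s or readout.state(); R=Rot.from_euler('xyz',s['ee_rot'],degrees=True)
    d=R.inv().apply(np.array([x,y,z])-s['ee_pos'])*1000
    return np.round(d,1),round((s['ee_rot'][2]-yaw+180)%360-180,1)
E
python3 - <<'E'
from h import *
im,p=snap('top','top2.png')
print('bar',ray(p,146.4,208.9,.076)); print('disc',ray(p,268.6,216.1,.053)); print('pin',ray(p,263.05,234.6,.078)); print('shaft',ray(p,268.6,215.2,.101))
print(go(.476,.255,.20,34))
E
```

```text
bar [0.4749854  0.25427867 0.076     ]
disc [0.45960375 0.01015212 0.053     ]
pin [0.41840443 0.02161466 0.078     ]
shaft [0.4534796  0.00976285 0.101     ]
(array([-296.7,  385.6,   31.1]), np.float64(39.7))
```

Emit:
send_rows([
  [-24,31,2,3],
  [-48,62,5,7],
  [-72,93,8,11],
  [-96,125,11,15],
  [-120,156,14,18],
])

```text
t: 0.62
ee_pos: [0.306, 0.4874, 0.2171]
ee_rot: [180.0, -0.0, 55.5]
force: [1.1, 0.1, -0.1]
grip_width: 0.999
```

Emit:
send_rows([
  [-6,34,2,3],
  [-12,68,4,7],
  [-18,102,6,11],
  [-24,130,8,14],
  [-30,150,10,17],
])

```text
t: 1.03
ee_pos: [0.4145, 0.3773, 0.2073]
ee_rot: [179.9, -0.0, 38.4]
force: [-0.1, -0.6, 0.2]
grip_width: 1.003
```

Run:
```python
from h import *
s=readout.state(); print(s['t'],s['ee_pos'],s['ee_rot'],s['qpos']);print(go(.475,.2545,.16,34,s))
```

```text
1.0333 [0.4145292  0.37728361 0.20734191] [ 1.79935554e+02 -2.33669589e-02  3.84255438e+01] [-55.50283481  25.02227564  12.29270793 102.24233057  -6.35798798
  53.39362369  -2.10798454]
(array([-29. , 133.7,  47.5]), np.float64(4.4))
```

Emit:
send_rows([
  [-8,35,10,2],
  [-16,70,20,3],
  [-24,105,35,4.4],
  [-29,134,47,4.4],
  [-29,134,47,4.4],
])

```text
t: 1.45
ee_pos: [0.4755, 0.2499, 0.1586]
ee_rot: [179.8, 0.2, 33.9]
force: [-0.6, -0.9, 0.2]
grip_width: 1.005
```

Run:
```python
from h import *
s=readout.state(); print(s['ee_pos'],s['ee_rot'])
im,p=snap('wrist','w1.png'); print(p)
```

```text
[0.47547538 0.24986396 0.15857497] [179.79998466   0.19645417  33.86428577]
{'camera_matrix': array([[295.12613619,   0.        , 284.67334565],
       [  0.        , 295.12613619, 208.53646835],
       [  0.        ,   0.        ,   1.        ]]), 'origin': array([0.43825168, 0.30741035, 0.30226622]), 'rotation': array([1.64394990e+02, 1.19167495e-01, 3.39430495e+01])}
```

View pics/w1.png

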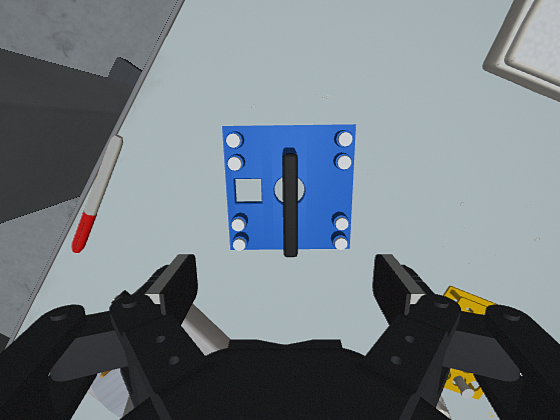

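The wrist view shows the blue tray aligned with the jaws. Plate corners run from (222,125) to (351,250), the slot is at (248,190), and the bar runs x≈290, rows 148-256.

```bash
cat >> h.py <<'E'
def tray(im,p,z):
    hsv=cv2.cvtColor(im,cv2.COLOR_RGB2HSV); m=cv2.inRange(hsv,(103,140,50),(125,255,255))
    c=max(cv2.findContours(m,cv2.RETR_EXTERNAL,cv2.CHAIN_APPROX_NONE)[0],key=cv2.contourArea)
    P=np.array([ray(p,*q[0],z)[:2] for q in cv2.convexHull(c)],np.float32)*1000
    r=cv2.minAreaRect(P); return r
E
python3 - <<'E'
from h import *
im=cv2.imread('pics/w1.png')[:,:,::-1].copy(); p=optics.camera_params('wrist')
r=tray(im,p,.008); print(r)
g=cv2.cvtColor(im,cv2.COLOR_RGB2GRAY)
s=ray(p,248,190,.004);print('slot',s)
# bar
a,b=ray(p,290,149,.076),ray(p,290.5,256,.076-.002); print('bar',a,b,(a+b)/2,np.linalg.norm(a-b))
c=np.array(r[0])/1000; d=c-s[:2]; print('yaw by slot',np.degrees(np.arctan2(d[1],d[0])),np.hypot(*d))
st=readout.state()
print(go(c[0],c[1],.05,34,st))
E
```

```text
((475.5722351074219, 261.02850341796875), (128.48292541503906, 128.51239013671875), 34.78841781616211)
slot [0.44079754 0.2367946  0.004     ]
bar [0.44937735 0.29911514 0.076     ] [0.4998815  0.22603257 0.074     ] [0.47462942 0.26257386 0.075     ] 0.08885792360297096
yaw by slot 34.87199808236694 0.042385867327077505
(array([  5.5,  -5.9, 109.4]), np.float64(-0.0))
```

Run:
```python
from h import *
im,p=snap('wrist','w2.png'); print(p['origin'],p['rotation'])
r=tray(im,p,.008); print(r)
st=readout.state();print(st['ee_pos'],st['ee_rot'])
c=np.array(r[0])/1000
print(go(c[0],c[1],.05,34.8,st))
# check the mixer pose from top again
im,p=snap('top','t3.png'); 
r=tray(im,p,.008); print(r)
```

```text
[0.43713708 0.31042315 0.30318464] [1.64509703e+02 5.73015277e-02 3.40773388e+01]
((476.52008056640625, 257.3516845703125), (128.05108642578125, 128.2667999267578), 34.64699935913086)
[0.47379766 0.25588539 0.15990158] [1.79989344e+02 6.33539809e-02 3.41738013e+01]
(array([  3.2,   0.3, 109.9]), np.float64(-0.6))
((476.02471923828125, 255.46188354492188), (128.0516815185547, 127.2945327758789), 34.52657699584961)
```

Emit:
send_rows([
  [3,0,25,-0.5],
  [3,0,55,-0.5],
  [3,0,85,-0.5],
  [3,0,105,-0.5],
  [3,0,110,-0.5],
])

```text
t: 2.02
ee_pos: [0.4738, 0.2601, 0.0477]
ee_rot: [-179.9, 0.2, 35.0]
force: [-1.3, 0.3, -0.7]
grip_width: 1.002
```

Emit:
send_rows([
  [0,0,0,0],
  [0,0,0,0],
  [0,0,0,0],
  [0,0,0,0],
  [0,0,0,0],
], claw=-1, squeeze=60)

```text
t: 2.43
ee_pos: [0.4765, 0.2594, 0.0515]
ee_rot: [-180.0, -0.1, 34.8]
force: [-0.4, -0.2, -1.1]
grip_width: 0.299
```

Emit:
send_rows([
  [0,0,0,0],
  [0,0,0,0],
  [0,0,0,0],
  [0,0,0,0],
])

```text
t: 2.77
ee_pos: [0.4763, 0.2591, 0.0512]
ee_rot: [-180.0, -0.1, 34.8]
force: [-1.9, -0.2, 7.8]
grip_width: 0.125
```

Emit:
send_rows([
  [0,0,0,0],
  [0,0,-5,0],
  [0,0,-20,0],
  [0,0,-40,0],
  [0,0,-60,0],
])

```text
t: 3.18
ee_pos: [0.4754, 0.2585, 0.1109]
ee_rot: [180.0, 0.1, 34.8]
force: [0.6, 0.6, -2.8]
grip_width: 0.123
```

Emit:
send_rows([
  [0,0,-25,0],
  [0,0,-50,0],
  [0,0,-70,0],
  [0,0,-80,0],
  [0,0,-80,0],
])

```text
t: 3.6
ee_pos: [0.4769, 0.2593, 0.1924]
ee_rot: [180.0, -0.2, 34.8]
force: [0.1, 0.5, -2.5]
grip_width: 0.129
```

Run:
```python
from h import *
s=readout.state(); print(s['t'],s['ee_pos'],s['ee_rot'],s['grip_width'],s['force']);print(go(.458,.04,.19,-15.8,s))
im,p=snap('wrist','w3.png')
```

```text
3.6 [0.47686073 0.25931858 0.19242945] [179.99949949  -0.21508937  34.83296291] 0.12856502272859582 [ 0.06769878  0.531503   -2.50963178]
(array([-140.8,  169.2,    1.9]), np.float64(50.6))
```

View pics/w3.png

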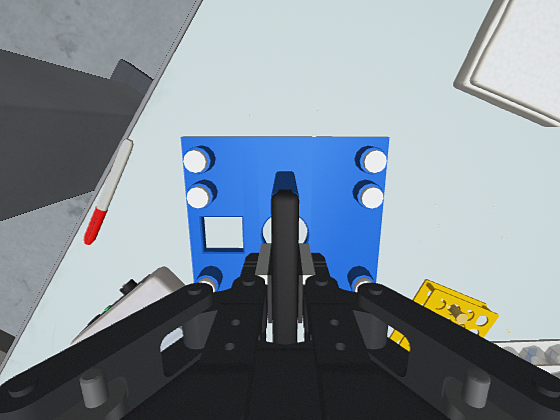

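Tray is held level at the bar's middle, with the slot at (223,233) and the hole at (285,232). I'll carry it past the mixer so the wrist camera, which looks toward tool -y, can see the mixer unobstructed.

Run:
```python
from h import *
s=readout.state(); print(s['ee_pos']); p=optics.camera_params('wrist')
z=s['ee_pos'][2]-.051+.008
print(ray(p,181,137,z),ray(p,389,136,z),np.linalg.norm(ray(p,181,137,z)-ray(p,389,136,z)))
R=Rot.from_euler('xyz',s['ee_rot'],degrees=True)
for q in [(181,137),(389,136),(223,232.5)]: print(R.inv().apply(ray(p,*q,z)-s['ee_pos'])*1000)
print(go(.45,-.115,.2,-16,s))
```

```text
[0.47614279 0.2590824  0.19079682]
[0.38911358 0.27418606 0.14779682] [0.49375491 0.34796497 0.14779682] 0.12803566933270819
[-62.86385807 -62.11431163  42.90864078]
[ 65.16936728 -62.87951971  43.10935193]
[-40.41183007   0.21372696  42.93670468]
(array([-235.2,  292.1,   -9.6]), np.float64(50.8))
```

Emit:
send_rows([
  [-16,20,-1,4],
  [-40,50,-2,9],
  [-66,82,-3,14],
  [-92,114,-4,19],
  [-118,146,-5,25],
])

```text
t: 4.07
ee_pos: [0.461, 0.0699, 0.1938]
ee_rot: [180.0, 0.1, 9.6]
force: [1.5, -0.5, -2.6]
grip_width: 0.132
```

Emit:
send_rows([
  [-9,37,-1,5],
  [-18,74,-2,10],
  [-27,111,-3,15],
  [-36,148,-4,20],
  [-44,170,-5,24],
])

```text
t: 4.48
ee_pos: [0.4469, -0.1073, 0.1993]
ee_rot: [179.9, 0.1, -14.6]
force: [0.7, 0.4, -1.8]
grip_width: 0.128
```

Emit:
send_rows([
  [0,6,0,1],
  [0,10,0,2],
  [0,10,0,2],
  [0,10,0,2],
])

```text
t: 4.82
ee_pos: [0.4456, -0.1118, 0.1996]
ee_rot: [-180.0, 0.1, -16.0]
force: [-0.2, 0.5, -2.0]
grip_width: 0.129
```

Run:
```python
from h import *
s=readout.state(); print(s['t'],s['ee_pos'],s['ee_rot'])
im,p=snap('wrist','w4.png');s=readout.state(); print(s['t'],s['ee_pos'],s['ee_rot'])
```

```text
4.8167 [ 0.44562991 -0.11181094  0.1995806 ] [-1.79998024e+02  8.13062809e-02 -1.60269921e+01]
4.8667 [ 0.44580779 -0.11160693  0.19971678] [-1.79990067e+02  6.53141670e-02 -1.59938124e+01]
```

View pics/w4.png

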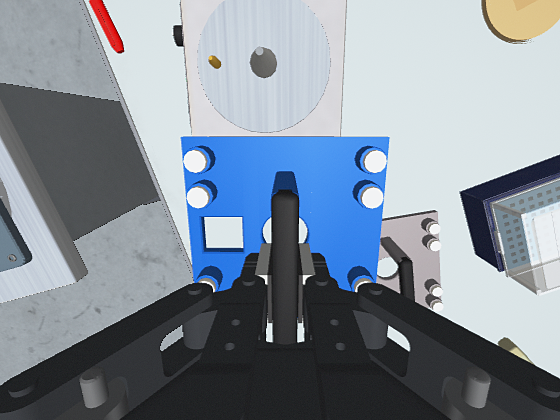

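The mixer is clearly visible: disc spans 197–331 px, shaft tip near (259,50), and pin near (211,60) to (217,64). Housing edges are almost parallel to the tray's.

Run:
```python
from h import *
from scipy.optimize import least_squares
im=cv2.imread('pics/w4.png')[:,:,::-1].copy(); p=optics.camera_params('wrist')
e=cv2.Canny(cv2.cvtColor(im,cv2.COLOR_RGB2GRAY),30,80); v,u=np.nonzero(e[:134]); 
P=np.array([ray(p,a,b,.053)[:2] for a,b in zip(u,v)])
c=np.array([.458,.010])
for tol in (.008,.004,.002):
    d=np.hypot(*(P-c).T); Q=P[abs(d-.06)<tol]
    f=least_squares(lambda x:np.hypot(*(Q-x[:2]).T)-x[2],[*c,.06],loss='soft_l1',f_scale=.0005); c=f.x[:2]; print(len(Q),f.x)
print('tip',ray(p,259,49.5,.101)); print('pin tip',ray(p,210.5,59,.078),'foot',ray(p,217.5,64.5,.053))
for q in [(186,60),(343,60),(180,10),(186,130),(346,10),(341,130)]: print(q,ray(p,*q,.05))
o=cv2.resize(im[0:140,170:370],None,fx=4,fy=4,interpolation=cv2.INTER_CUBIC)
cv2.imwrite('pics/c4.png',o[:,:,::-1])
```

```text
670 [0.46116938 0.01221657 0.05965018]
611 [0.46122998 0.0123115  0.05969615]
559 [0.4612706  0.01234438 0.0598342 ]
tip [0.4615036  0.01302796 0.101     ]
pin tip [0.42090155 0.02280714 0.078     ] foot [0.42132783 0.02329934 0.053     ]
(186, 60) [0.39465268 0.03537532 0.05      ]
(343, 60) [ 0.53153396 -0.00366468  0.05      ]
(180, 10) [0.40388349 0.07401082 0.05      ]
(186, 130) [ 0.37261688 -0.02212154  0.05      ]
(346, 10) [0.5429312  0.03434492 0.05      ]
(341, 130) [ 0.51595317 -0.06298982  0.05      ]
```

View pics/c4.png

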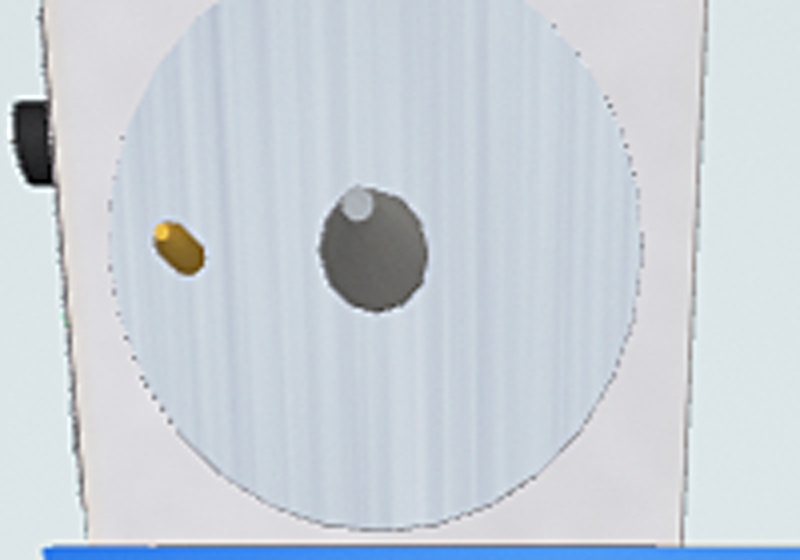

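Run:
```python
from h import *
print(go(.4603,.0136,.168,-15.5))
```

```text
(array([ -20.5, -124.3,   31.8]), np.float64(-0.5))
```

Emit:
send_rows([
  [-3,-20,0,0],
  [-9,-55,0,0],
  [-15,-90,5,0],
  [-19,-115,12,-0.5],
  [-20.5,-124.3,20,-0.5],
])

```text
t: 5.28
ee_pos: [0.4611, 0.0179, 0.1798]
ee_rot: [-179.9, 0.0, -15.2]
force: [-0.0, -0.7, -2.5]
grip_width: 0.124
```

Emit:
send_rows([
  [0,0,5,0],
  [0,0,9,0],
  [0,0,12,0],
  [0,0,12,0],
  [0,0,12,0],
])

```text
t: 5.7
ee_pos: [0.4606, 0.0109, 0.1684]
ee_rot: [180.0, -0.0, -15.8]
force: [0.7, -0.2, -2.2]
grip_width: 0.131
```

Run:
```python
from h import *
im,p=snap('wrist','w5.png');s=readout.state(); print(s['t'],s['ee_pos'],s['ee_rot'],s['force'])
print(go(.4603,.0136,.165,-15.5,s))
o=cv2.resize(im[130:310,170:400],None,fx=3.3,fy=3.3,interpolation=cv2.INTER_CUBIC)
cv2.imwrite('pics/c5.png',o[:,:,::-1])
```

```text
5.75 [0.46073556 0.01108369 0.16852382] [ 1.79994410e+02 -1.93725568e-02 -1.57543378e+01] [-0.1973661   0.48738248 -2.62468207]
(array([-1.1, -2.3,  3.5]), np.float64(-0.3))
```

View pics/c5.png

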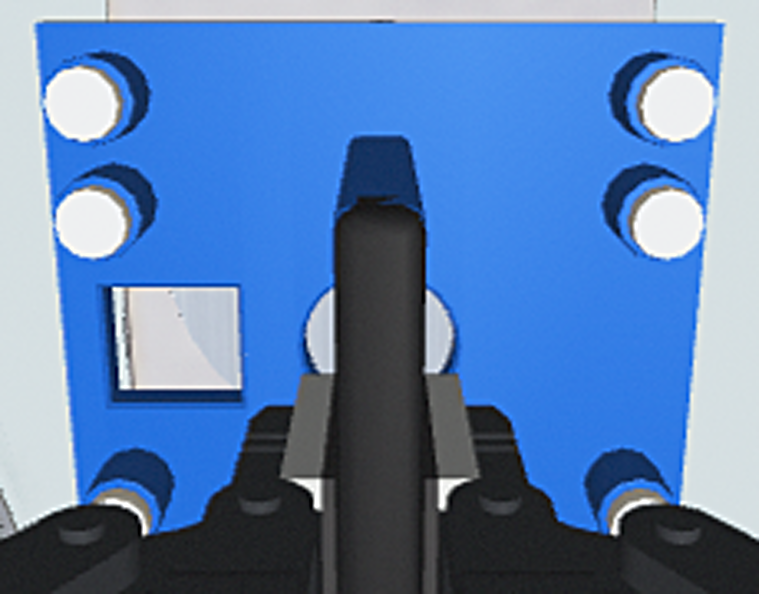

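Through the slot and hole only disc and housing show; the pin is still hidden by parallax. The tray edges are parallel to the housing. I'll correct by (-1.1,-2.3) mm and start down.

Emit:
send_rows([
  [-1,-2.3,2,-0.3],
  [-1,-2.3,5,-0.3],
  [-1,-2.3,8,-0.3],
  [-1,-2.3,10,-0.3],
  [-1,-2.3,10,-0.3],
])

```text
t: 6.17
ee_pos: [0.46, 0.0145, 0.1578]
ee_rot: [180.0, 0.0, -15.4]
force: [0.3, -0.4, -2.5]
grip_width: 0.123
```

Emit:
send_rows([
  [0,0,3,0],
  [0,0,6,0],
  [0,0,9,0],
  [0,0,9,0],
  [0,0,9,0],
])

```text
t: 6.58
ee_pos: [0.4602, 0.0145, 0.1491]
ee_rot: [180.0, 0.0, -15.4]
force: [-0.5, -0.1, -3.6]
grip_width: 0.129
```

Run:
```python
from h import *
s=readout.state(); print(s['t'],s['ee_pos'],s['ee_rot'],s['force'],s['wrist_torque'])
print(go(.4603,.0136,.104,-15.5,s))
im,p=snap('wrist','w6.png')
# predicted pixels of shaft tip & pin tip in this view vs tray slot
for X in [(.4613,.0123,.101),(.4207,.0233,.078),(.4207,.0233,.053)]: print(proj(p,X))
o=cv2.resize(im[130:310,170:400],None,fx=3.3,fy=3.3,interpolation=cv2.INTER_CUBIC)
cv2.imwrite('pics/c6.png',o[:,:,::-1])
```

```text
6.5833 [0.46019293 0.01450645 0.14909875] [ 1.79986305e+02  2.43110213e-02 -1.53629605e+01] [-0.50656977 -0.08089084 -3.60751909] [-0.00868471 -0.02548302  0.0127579 ]
(array([ 0.4,  0.8, 45.1]), np.float64(0.1))
[286.96656545 232.77916327]
[231.77485649 222.55769549]
[236.86532867 213.38523277]
```

View pics/c6.png

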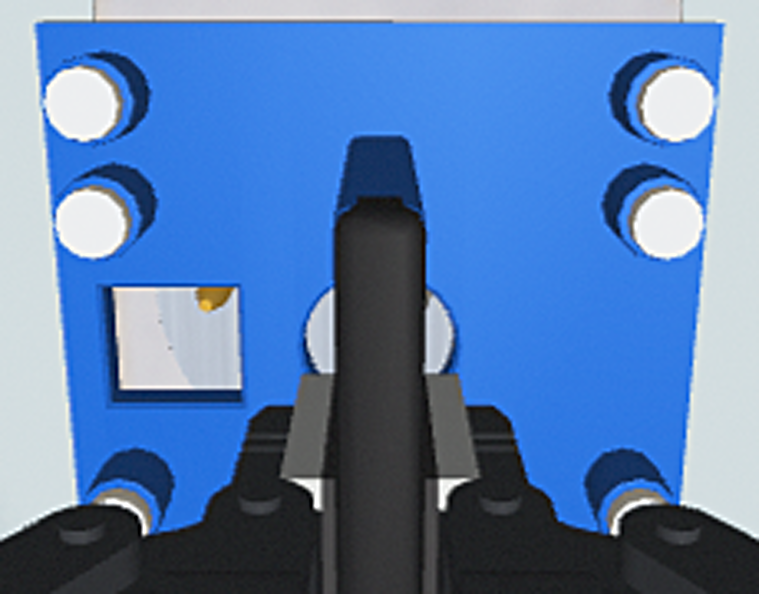

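The pin tip shows in the slot at (232.7,222.4), against a prediction of (231.8,222.6). The hole is centred over the shaft tip to within about 1 mm, so I'm lowering.

Emit:
send_rows([
  [0.4,0.8,3,0],
  [0.4,0.8,6,0],
  [0.4,0.8,10,0],
  [0.4,0.8,13,0],
  [0.4,0.8,15,0],
])

```text
t: 7.05
ee_pos: [0.4603, 0.0136, 0.1338]
ee_rot: [180.0, 0.0, -15.4]
force: [-0.9, 1.1, -2.5]
grip_width: 0.13
```

Emit:
send_rows([
  [0,0,3,0],
  [0,0,6,0],
  [0,0,9,0],
  [0,0,12,0],
  [0,0,12,0],
])

```text
t: 7.47
ee_pos: [0.4602, 0.0137, 0.1217]
ee_rot: [180.0, 0.0, -15.4]
force: [0.0, 0.4, -2.8]
grip_width: 0.131
```

Run:
```python
from h import *
s=readout.state(); print(s['t'],s['ee_pos'],s['ee_rot'],s['force'],s['wrist_torque'])
print(go(.4603,.0136,.104,-15.5,s))
im,p=snap('wrist','w7.png')
o=cv2.resize(im[130:310,170:400],None,fx=3.3,fy=3.3,interpolation=cv2.INTER_CUBIC)
cv2.imwrite('pics/c7.png',o[:,:,::-1])
```

```text
7.4667 [0.46023546 0.01366609 0.12174588] [ 1.79980125e+02  4.02601089e-02 -1.53611339e+01] [ 0.0200499   0.40438049 -2.84421173] [-0.0334907   0.01895472  0.00207834]
(array([ 0.1,  0. , 17.7]), np.float64(0.1))
```

View pics/c7.png

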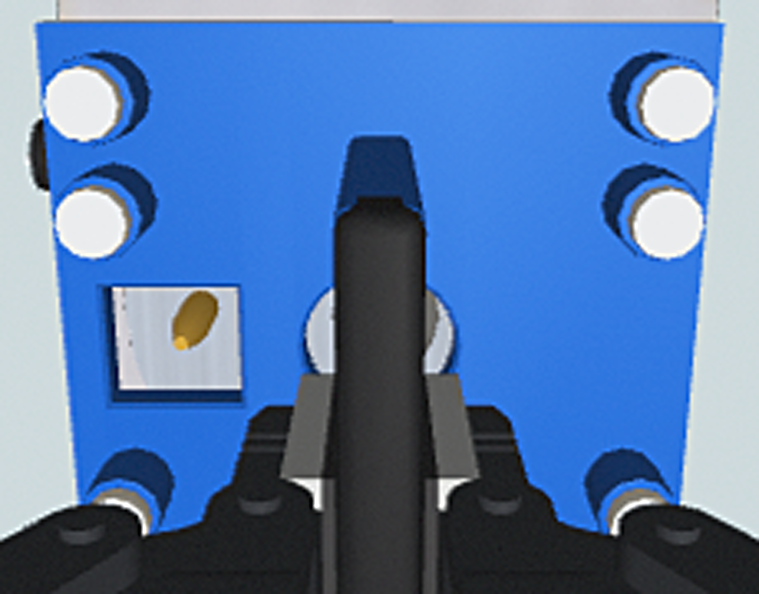

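The pin tip enters the slot almost at its centre: (181,343) in the crop, against a slot centre of about (176,345). Continuing down.

Emit:
send_rows([
  [0,0,3,0],
  [0,0,6,0],
  [0,0,9,0],
  [0,0,12,0],
  [0,0,14,0],
])

```text
t: 7.93
ee_pos: [0.4604, 0.0137, 0.1079]
ee_rot: [180.0, 0.0, -15.4]
force: [0.8, -0.6, -2.5]
grip_width: 0.128
```

Emit:
send_rows([
  [0,0,1,0],
  [0,0,2,0],
  [0,0,3,0],
  [0,0,3,0],
  [0,0,3,0],
])

```text
t: 8.35
ee_pos: [0.4605, 0.0136, 0.1053]
ee_rot: [-180.0, -0.0, -15.4]
force: [-0.3, -0.5, -2.3]
grip_width: 0.124
```

Next, down to contact.

Emit:
send_rows([
  [0,0,0.5,0],
  [0,0,1,0],
  [0,0,1.5,0],
  [0,0,1.5,0],
  [0,0,1.5,0],
])

```text
t: 8.77
ee_pos: [0.4606, 0.0137, 0.1042]
ee_rot: [-180.0, -0.0, -15.4]
force: [-2.6, 0.0, 6.6]
grip_width: 0.128
```

Emit:
send_rows([
  [0,0,0.5,0],
  [0,0,0.8,0],
  [0,0,1,0],
  [0,0,1,0],
  [0,0,1,0],
])

```text
t: 9.18
ee_pos: [0.4606, 0.0137, 0.1042]
ee_rot: [-179.9, -0.0, -15.4]
force: [-7.3, 1.4, 24.9]
grip_width: 0.128
```

Contact came at TCP z = 0.1042 against 0.104 expected for home. I'll relieve the press, then release.

Emit:
send_rows([
  [0,0,-0.5,0],
  [0,0,-1,0],
  [0,0,-1,0],
  [0,0,-1,0],
])

```text
t: 9.52
ee_pos: [0.4606, 0.0137, 0.1042]
ee_rot: [-180.0, -0.0, -15.4]
force: [-3.1, -0.0, 8.6]
grip_width: 0.128
```

Emit:
send_rows([
  [0,0,0,0],
  [0,0,0,0],
  [0,0,0,0],
  [0,0,0,0],
  [0,0,0,0],
], claw=0.6)

```text
t: 9.93
ee_pos: [0.4606, 0.0136, 0.1037]
ee_rot: [180.0, -0.0, -15.4]
force: [0.1, -1.1, 0.8]
grip_width: 0.792
```

Emit:
send_rows([
  [0,0,0,0],
  [0,0,0,0],
  [0,0,0,0],
  [0,0,0,0],
])

```text
t: 10.27
ee_pos: [0.4605, 0.0136, 0.1038]
ee_rot: [180.0, 0.0, -15.4]
force: [0.1, 0.5, -0.1]
grip_width: 0.804
```

Emit:
send_rows([
  [0,0,-10,0],
  [0,0,-30,0],
  [0,0,-55,0],
  [0,0,-80,0],
  [0,0,-105,0],
])

```text
t: 10.68
ee_pos: [0.4601, 0.0134, 0.2099]
ee_rot: [180.0, 0.0, -15.4]
force: [0.7, -0.0, -0.6]
grip_width: 0.802
```

Emit:
send_rows([
  [0,20,-20,0],
  [0,50,-30,0],
  [0,80,-40,0],
  [0,100,-40,0],
  [0,100,-40,0],
])

```text
t: 11.1
ee_pos: [0.4329, -0.0868, 0.2498]
ee_rot: [180.0, -0.1, -15.7]
force: [0.3, -0.5, 0.2]
grip_width: 0.799
```

Run:
```python
from h import *
optics.snapshot('top')
im,p=snap('wrist','w8.png');s=readout.state(); print(s['t'],s['ee_pos'],s['force'])
print('tray',tray(im,p,.061))
P=cv2.resize(im,(560,420)); cv2.imwrite('pics/f.png',P[:,:,::-1])
im,p=snap('scene','s8.png')
a=cv2.resize(im[150:270,200:420],None,fx=3.5,fy=3.5,interpolation=cv2.INTER_CUBIC); cv2.imwrite('pics/f2.png',a[:,:,::-1])
```

```text
11.2 [ 0.4338226  -0.08314648  0.24891905] [ 0.62346609 -0.39629401 -0.4233244 ]
tray ((460.35723876953125, 13.121513366699219), (127.41452026367188, 128.20391845703125), 74.52017974853516)
```

View pics/f.png

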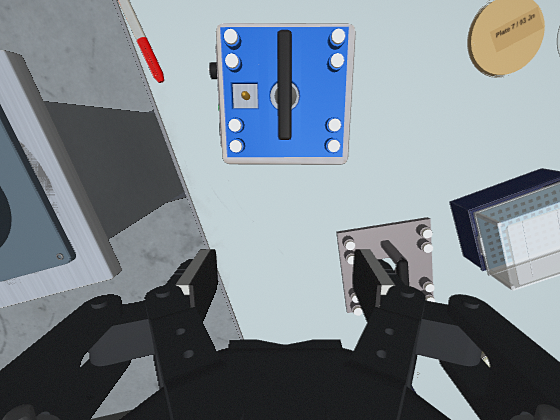

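View pics/f2.png

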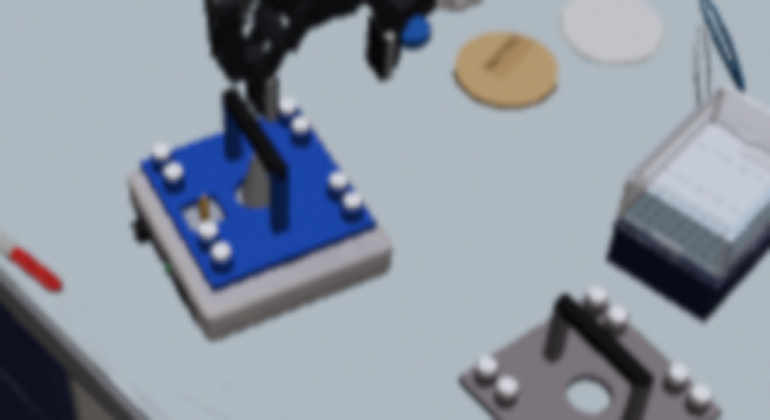

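The tray sits flat and square on the mixer. The shaft comes up through the hole at (285,95), and the pin is in the slot at (246,96). The arm is clear and the grey tray is where it was.

```bash
python3 -c "
from h import *
close_job()"
```

```text
the job is handed in; nothing more can be done
```

The blue tray is on the mixer with the shaft through its centre hole and the drive pin in its slot. I let go only after it had seated, and handed the job in at about 11 s on the robot's clock (limit 42 s).

- **Seating height:** the tray touched down with the TCP at z = 0.1042 m, against 0.104 m expected for fully home. I let it press at about 25 N to confirm, eased off to about 9 N, then released.
- **Final position:** the last wrist picture put the tray centre at (460.4, 13.1) mm with yaw about -15.5°. I had measured the mixer's shaft at (461.3, 12.3) mm and yaw about -15.5°, so they agree to about 1 mm. The tray looks flat in both final views.
- **Grey tray:** the arm carried the blue tray high and stayed clear of it. In the last pictures it looks to be where it was.

**Disagreements:** the top and wrist cameras differed by up to about 3 mm on positions, within what the calibration allows. One early wrist measurement was off by several mm because I paired the picture with a later camera pose, so I repeated it before grasping.

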